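# Blank off the wort pump's spare port and tug-test the plug

## Robot

A 6-joint arm with a two-finger parallel gripper is mounted at the origin on the work surface. World frame = base frame: x ahead of the robot, y to its left, z up, the work surface at z = 0. Lengths are in m, angles in rad, forces in N, time in s.
With the tool pointing down it reaches from about 0.35 to 0.775 m from the base axis. Payload 7.3 kg.
Tool frame: the origin (TCP) lies at the centre of the arm's flange, where the gripper is bolted on; the fingertips stand 178 mm ahead of it and the grasp point (between the pads) lies 159 mm ahead of it; z points along the fingers, y is the line along which they close (so a half turn about z gives the same grasp; the last joint's range is limited). The gripper opens to 92 mm and grips with 3 to 60 N. Pads are 19 mm wide; open, the fingers measure 130 mm over their backs; the gripper's body (75 mm by 190 mm) begins 47 mm behind the grasp point.
Start: joints at [1.055, 0.342, 1.524, -0, 1.275, -0.146], TCP at [0.19, 0.49, 0.405] pointing down, gripper open.
Joint ranges: [-2.53, 2.53], [-0.77, 2.02], [0.04, 2.7], [-1, 4.14], [0.28, 2.66], [-3.11, 3.11]. Speed limits (rad/s): [2.57, 2.57, 3.14, 3.14, 3.14, 3.14].

## Interface

Orientations are given as [roll, pitch, yaw] about the fixed x, y, z axes, in that order (R = Rz(yaw) Ry(pitch) Rx(roll)).
In Python, from cell import telemetry, vision, ticket gives the robot as it stands.
- The arm moves only by the shell command python3 -m crank 'ROWS' [FORCE]. ROWS is JSON, a list of rows, each a list of 5 numbers: the gripper command: -1 is shut, 1 is fully open, values between are in proportion, then the shift along the tool's x, y, z in mm, then the turn about the tool's z in rad. In form: [[fingers, dx, dy, dz, roll], ...]. A call has 1 to 12 rows; each row is the pose to reach, as a shift and turn from the pose commanded when the call began, along the tool's axes at that moment; what a row does not reach only later rows make up. A row lasts 1/12 s, in which the tool goes at most 41.7 mm and 7.16 degrees, less where a joint would pass 70% of its speed; a pose out of reach is approached as far as the arm can. A call with a gripper value outside its range is refused whole. The fingers move at their own pace and stop on an object; FORCE is the grip in N (left out, the last holds). Time passes only in rows, so rows that repeat a pose let the fingers close. It gives the time, the measured TCP pose, the force, the opening and the grip force at its end, in the units of the state.
- telemetry.observe(): the state, without advancing time (a new reading comes with each control period).
- vision.read_camera(name): name is "side" or "top" or "wrist"; returns (picture, depth): 420x560x3 uint8, red, green, blue; 420x560 float32, m along the optical axis (not along the pixel's ray), 0 where there is no reading.
- vision.get_calibration(name): a dict with "camera_matrix" (3x3 intrinsics, pixels), "rvec" (rotation vector, rad) and "tvec" (3), from world to camera coordinates, as OpenCV has them. Camera axes: x right, y down, z forward; pixel columns grow to the right and rows downward; lengths in m; the calibration is good to about 2 mm. A picture is of the moment at which its call begins: read the wrist's pose just before it. get_calibration takes no time and is no camera call; for the wrist camera it gives the pose at the moment of the call.
- ticket.hand_in(): hands the job in; it is judged then, once.
The state is a dict: "time": time; "qpos": joint angles; "qvel": joint speeds; "joint_efforts": joint torques, N m; "tool_pos": TCP position; "tool_rot": TCP orientation; "contact_force": force on the tool from outside, world axes, zero at the start; "torque": the same for the moment, N m; "opening": finger opening in m; "grip_force": force on a finger pad.
Only numpy, scipy, OpenCV 4.12 (cv2) and the standard library are available. Lean on these libraries where they do the work, as an engineer would, in place of code of your own. Each camera call takes 0.05 s, during which the arm holds its last target. There are 200 camera calls.

## Task

Before hot wort is pumped, take the blanking plug from the draining rack and push it straight down into the push-in coupling on top of the pump until it clicks fully home, pressing firmly but without ramming it (never over 60 N). Then tug it straight up with a steady pull of about 15 N for a second to prove that the latch holds it without tearing it out, and let go with the plug fully home. Leave the other fittings in the rack.

Things in the scene. Friction and masses are not known exactly. Their poses are not given: they have to be found in the camera images.
- plug_grip (a point): Blanking plug, loose: the fitting in the rack whose head is a plain round steel barrel (fine dark rings, flat top), 24 mm in diameter. Point on its axis near mid-barrel, the place to grip, z up the plug: barrel from 22 mm below to 20 mm above it, collar underside 28 mm below, stem tip 63 mm below. Starts upright in one of the rack's three holes, collar on the rack's top.
- blank_plug: The whole plug, about 0.24 kg; origin at the centre of its collar's underside, z up. Collar 34 mm in diameter, 6 mm thick. Below it a stem 16 mm in diameter and 35 mm long: a latch groove round it 8 to 18 mm below the collar, then a bulb, then a taper down to 8 mm at the tip over the last 13 mm.
- hose_tail_mid (a point): Hose-tail fitting in the same rack, not wanted: same collar and stem, but a 25 mm ring and a narrow ridged spigot (17 mm) on top. Point on its axis 25 mm above its collar's underside.
- gauge_mid (a point): Pressure gauge fitting in the same rack, not wanted: same collar and stem, but a round dial 50 mm in diameter stands on edge on top. Point on its axis 25 mm above its collar's underside.
- rack: White plastic draining rack, fixed, 75 mm (its x) by 245 mm (its y) by 44 mm high; origin at the centre of its underside on the table. Three 20 mm holes in a row along its y, 78 mm apart, the middle one at its centre; the fittings stand in them in any order. Grip across the row (closing along the rack's x).
- port (a point): Centre of the mouth of the upright push-in coupling on the pump's head, level with its rim, 168 mm above the table; z up the bore. Steel barrel 45 mm across with a dark latch button on either side; bore 18 mm wide, 38 mm deep, mouth chamfered 2.5 mm at 45 degrees. The plug is home when its collar rests on the rim: grip point 28 mm above this point.
- pump: Steel wort pump lying on the table, fixed: grey finned motor 100 mm in diameter, round steel head with the coupling on top and a side valve. Origin on the table under the coupling's axis; the motor lies to its -y, the side valve to +x. Nothing of it stands higher than the coupling's rim.
- latch: Two sprung rollers in the coupling. Going in, the stem meets them with the collar 18 mm above the rim; the push rises to 20 to 25 N with 10 mm to go, falls as they snap into the groove, then the collar lands hard. The home plug, pulled up, rises 1.5 to 2 mm at 15 N, some 8 N per mm there, and is torn out at 26 to 31 N. Let go, it sinks back.
Not all that is in view belongs to the job. What is shaped like the blank_plug but red or yellow is not meant.

How it is judged:
On the way, in this order (a step that is already met when the one before it is completed fails the run):
1. the plug is pushed fully home in the coupling, collar on the rim within 1.5 mm (z of plug_grip in the frame of port below 0.0295 m and horizontal distance between plug_grip and port below 0.004 m and angle between plug_grip's own z axis and vertical below 0.07 rad), for 0.2 s.
2. the plug is tugged straight up with about 11 to 19 N for at least 0.8 s without coming out (the two rollers bear on it at a slant, so the contact forces on them add up to about 1.35 times the pull) (contact force between blank_plug and latch between 14.5 and 26 N and z of plug_grip in the frame of port between 0.0287 and 0.0325 m and horizontal distance between plug_grip and port below 0.004 m), for 0.8 s.
At the end, for the whole second after the job is handed in: The blanking plug is left let go and at rest fully home in the pump's coupling: collar on the rim within 1.5 mm, on the port's axis within 4 mm, upright within 4 degrees, the latch unloaded; the hose-tail fitting and the gauge are within 30 mm of where they stood (all of step 1 and linear speed of blank_plug below 0.02 m/s and contact force between blank_plug and latch below 3 N and distance of each of hose_tail_mid, gauge_mid from where it was at the start of the episode below 0.03 m); the robot touches nothing.
It fails at once if the plug's collar is pressed on the pump with more than 60 N (contact force between blank_plug_c0 and pump above 60 N).
It fails at once if another fitting is moved from its place in the rack (more than 30 mm) (distance of any of hose_tail_mid, gauge_mid from where it was at the start of the episode above 0.03 m).
It also fails if it takes over 54 s, if anything falls off the work surface, if the arm or the gripper's body presses on something with over 40 N, if the wrist force passes 120 N, or if a joint passes its speed limit or range.

## Working session

There is one attempt and no reset: what is moved stays moved. The work goes in short steps, Python scripts to look and compute and a shell command to move; the robot and the scene stay as the last step left them, time stands still between calls to the robot, and variables do not carry over. Pictures are saved under pics/ and viewed, at most 10 in all, crops included, and the job is handed in when it is done.

```bash
mkdir -p pics; ls
cat > h.py <<'E'
import numpy as np, cv2
from cell import telemetry, vision
def cam(name):
    c=vision.get_calibration(name); K=np.array(c["camera_matrix"],float); R=cv2.Rodrigues(np.array(c["rvec"],float))[0]; t=np.array(c["tvec"],float).ravel()
    return K,R,t
def pts(name,uv,d):  # pixel + depth -> world
    K,R,t=cam(name); uv=np.atleast_2d(uv); d=np.atleast_1d(d)
    p=(np.linalg.inv(K)@np.c_[uv,np.ones(len(uv))].T)*d
    return (R.T@(p-t[:,None])).T
def plane(name,uv,z,c=None):
    K,R,t=c or cam(name); uv=np.atleast_2d(uv); o=-R.T@t
    r=(R.T@np.linalg.inv(K)@np.c_[uv,np.ones(len(uv))].T).T
    return o+r*((z-o[2])/r[:,2])[:,None]
E
python3 - <<'E'
from h import *
print(telemetry.observe())
for n in("top","side"):
    im,d=vision.read_camera(n); np.savez(f"{n}0.npz",im=im,d=d)
    cv2.imwrite(f"pics/{n}0.png",im[:,:,::-1])
    K,R,t=cam(n); print(n,-R.T@t,R[2],K[0,0])
E
```

```text
pics
{'time': 0.0, 'qpos': array([ 1.05499138e+00,  3.42708368e-01,  1.52500946e+00, -3.95425510e-05,
        1.27540629e+00, -1.45995573e-01]), 'qvel': array([ 4.23004600e-04,  8.25888152e-04, -4.38565737e-04,  1.69480785e-03,
       -9.08305549e-05, -9.53869322e-04]), 'joint_efforts': array([ 6.69018136e-04, -4.31241417e+01, -2.44221425e+01,  7.16616260e-02,
        5.60111634e-02, -1.00528064e-04]), 'tool_pos': array([0.18966829, 0.48939405, 0.40405485]), 'tool_rot': array([-3.14007198e+00, -1.85383250e-04,  2.77179468e+00]), 'contact_force': array([ 0.67950509, -0.15042726,  0.4628383 ]), 'torque': array([-0.02217485, -0.01375749, -0.02360482]), 'grip_force': 0.0, 'opening': 0.09171438882546244}
top [0.48960072 0.07383391 0.85328913] [ 0.10667237 -0.00161563 -0.99429291] 429.1092392022406
side [0.35230313 0.58406041 0.6758979 ] [ 0.29225242 -0.66147129 -0.69068391] 497.24238761868577
```

View pics/top0.png

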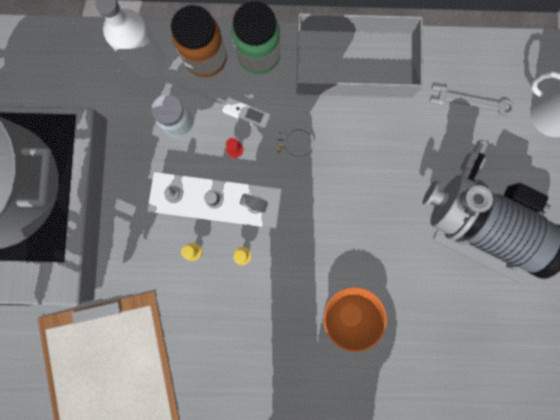

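View pics/side0.png

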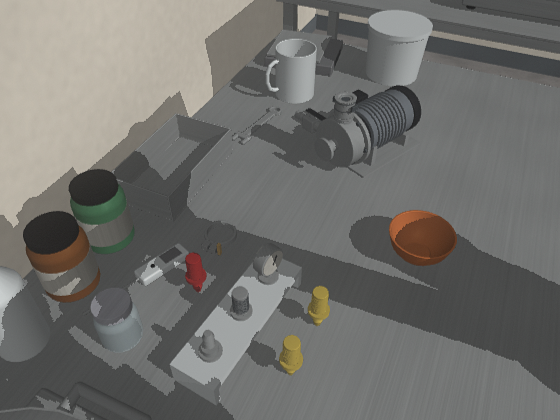

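Top view: the candidates are the fittings in the rack at (172,193), narrow spigot; (212,199), barrel; and (257,205), dial. Red (234,148) and yellow (191,252), (242,257) are decoys. The coupling is at (480,198). I choose the middle fitting and check it in a close crop while measuring.

Run:
```python
from h import *
a=np.load("top0.npz"); im,d=a["im"],a["d"]
s=np.load("side0.npz")
c1=cv2.resize(s["im"][230:380,160:310],(600,600),interpolation=cv2.INTER_CUBIC)
cv2.imwrite("pics/crop1.png",c1[:,:,::-1])
c2=cv2.resize(im[170:230,150:270],(800,400),interpolation=cv2.INTER_CUBIC)
c3=cv2.resize(im[175:225,450:517],(268,200),interpolation=cv2.INTER_CUBIC)
c=np.zeros((600,800,3),np.uint8); c[:400]=c2; c[400:,:268]=c3; cv2.imwrite("pics/crop2.png",c[:,:,::-1])
# height map
v,u=np.mgrid[:420,:560]; P=pts("top",np.c_[u.ravel(),v.ravel()],d.ravel()).reshape(420,560,3); Z=P[...,2]
def blob(box,lo,hi):
    x0,y0,x1,y1=box; m=np.zeros_like(Z,bool); m[y0:y1,x0:x1]=True
    m&=(Z>lo)&(Z<hi)&(d>0); q=P[m]; return m,q
m,q=blob((140,165,290,235),.037,.051); r=cv2.minAreaRect((q[:,:2]*1000).astype(np.float32)); print("rack",r,q[:,2].mean(),len(q))
for n,b in dict(hose=(160,180,186,208),plug=(200,185,226,213),gauge=(240,190,275,220)).items():
    m,q=blob(b,.055,.2); vv,uu=np.nonzero(m); hi=q[:,2]>q[:,2].max()-.006
    print(n,len(q),q[:,2].max(),q[hi].mean(0),"px",uu[hi].mean(),vv[hi].mean())
m,q=blob((450,175,517,225),.160,.18); vv,uu=np.nonzero(m); print("port",len(q),q.mean(0),np.median(q[:,2]),uu.mean(),vv.mean(),uu.min(),uu.max(),vv.min(),vv.max()); print(cv2.minEnclosingCircle((q[:,:2]*1000).astype(np.float32)))
print("port ray",plane("top",(uu.mean(),vv.mean()),.168))
```

```text
rack ((576.464599609375, 210.63336181640625), (245.0025634765625, 75.28043365478516), 84.0229721069336) 0.04310371554207077 4339
hose 156 0.09388115985104595 [0.58461364 0.28762293 0.09046622] px 166.83333333333334 191.52777777777777
plug 186 0.09386279615356956 [0.57646697 0.21023522 0.0907314 ] px 209.8235294117647 197.1764705882353
gauge 368 0.11219148335079863 [0.56840862 0.13265973 0.10854956] px 252.2941176470588 201.73529411764707
port 586 [ 0.57671351 -0.2370731   0.16528829] 0.16573228081443722 478.43686006825936 198.9334470989761 465 492 184 215
((576.2987060546875, -237.26097106933594), 27.145275115966797)
port ray [[ 0.57635228 -0.2358534   0.168     ]]
```

View pics/crop1.png

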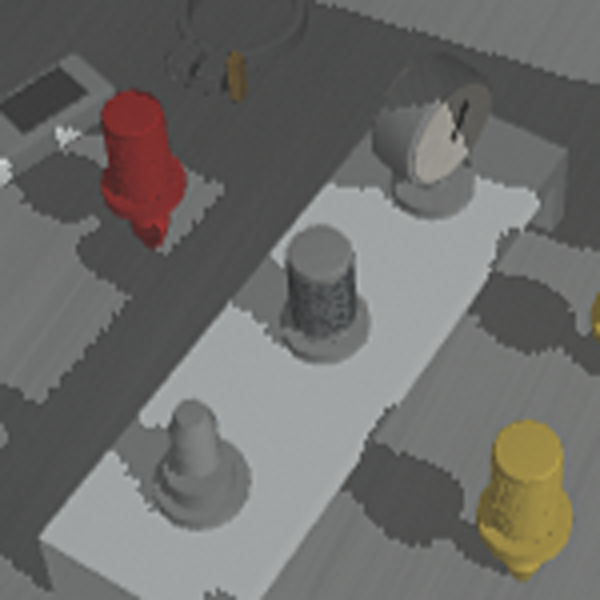

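View pics/crop2.png

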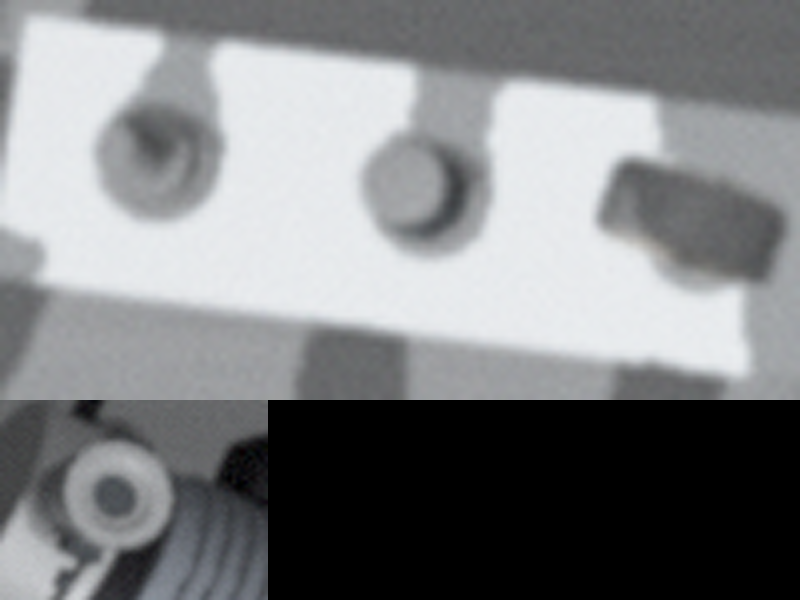

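The crop shows the flat-topped, ringed barrel at (322,255), so the middle fitting is the plug. To its left is the narrow spigot, to its right the dial. Plug, rack centre (245 x 75 mm) and hole pitch (78 mm) all agree, with rack yaw at -6°. Next I move above the plug (tool yaw 1.466).

```bash
python3 -m crank '[[1,-38,-10,5,0.1],[1,-76,-20,10,0.21],[1,-114,-30,18,0.32],[1,-152,-40,26,0.43],[1,-190,-50,34,0.54],[1,-228,-60,42,0.65],[1,-266,-70,50,0.76],[1,-304,-80,58,0.87],[1,-342,-90,66,0.98],[1,-380,-100,72,1.09],[1,-418,-110,78,1.2],[1,-450,-117,80,1.306]]' 40
python3 - <<'E'
from h import *
o=telemetry.observe(); print(o["time"],o["tool_pos"],o["tool_rot"])
y=o["tool_rot"][2]; D=np.array([.5765,.2102])-o["tool_pos"][:2]
print(D@[np.cos(y),np.sin(y)],D@[np.sin(y),-np.cos(y)])
E
```

```text
time: 1.1
tool_pos: [0.5686, 0.2156, 0.3232]
tool_rot: [-3.14, 0.001, 1.459]
contact_force: [0.3, -0.3, 1.1]
opening: 0.0916
grip_force: 0.0
1.1 [0.56861494 0.21556841 0.32318522] [-3.13968623e+00  1.02635456e-03  1.45917964e+00]
-0.0044567269849732465 0.008433957837656917
```

```bash
python3 -m crank '[[1,-4.5,8.5,0,0],[1,-4.5,8.5,0,0],[1,-4.5,8.5,0,0]]'
python3 - <<'E'
from h import *
o=telemetry.observe()
im,d=vision.read_camera("wrist"); np.savez("w1.npz",im=im,d=d); cv2.imwrite("pics/w1.png",im[:,:,::-1])
K,R,t=cam("wrist"); print(-R.T@t,R[2],K[0,0],o["tool_pos"])
p=R@np.array([.5765,.2102,.092])+t; print((K@p)/p[2])
E
```

```text
time: 1.35
tool_pos: [0.5746, 0.2125, 0.3241]
tool_rot: [-3.14, -0.0, 1.467]
contact_force: [-0.6, -0.2, 0.5]
opening: 0.092
grip_force: 0.0
[0.58313357 0.29612936 0.30374801] [-0.03385544 -0.30090931 -0.95305162] 360.482155042089 [0.57461228 0.21247246 0.32414679]
[282.2548632  240.71521562   1.        ]
```

View pics/w1.png

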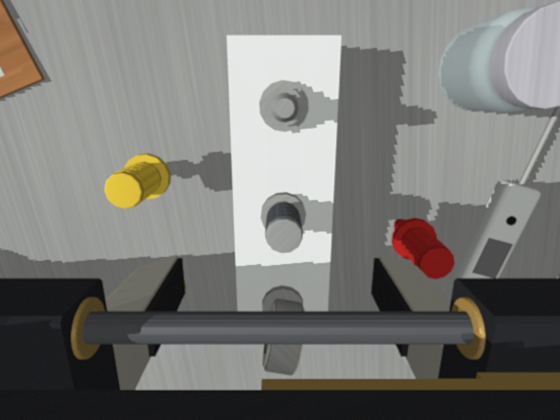

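Wrist view: plug top disc at (284,235), where the top-view estimate predicted (282,241). They agree within about 3 mm along the row. Hose tail is at (284,105), gauge at (284,330). Next I refine by disc segmentation.

Run:
```python
from h import *
a=np.load("w1.npz"); im,d=a["im"],a["d"]
v,u=np.mgrid[:420,:560]; P=pts("wrist",np.c_[u.ravel(),v.ravel()],d.ravel()).reshape(420,560,3)
m=np.zeros((420,560),bool); m[205:256,255:315]=True; m&=(P[...,2]>.086)&(P[...,2]<.099)&(d>0)
vv,uu=np.nonzero(m); c,r=cv2.minEnclosingCircle(np.c_[uu,vv].astype(np.float32)); print(len(uu),P[m].mean(0),c,r,uu.mean(),vv.mean(),plane("wrist",(uu.mean(),vv.mean()),.092))
# rack top edges near
m=(P[...,2]>.038)&(P[...,2]<.05)&(v<262)&(u>220)&(u<350); print(cv2.minAreaRect((P[m][:,:2]*1000).astype(np.float32)),P[m][:,2].mean())
o=telemetry.observe(); print(o["tool_pos"],o["tool_rot"])
y=o["tool_rot"][2]
D=np.array([.5765,.2102])-o["tool_pos"][:2]; print(D@[np.cos(y),np.sin(y)],D@[np.sin(y),-np.cos(y)])
```

```text
1104 [0.57773131 0.21395218 0.09116008] (283.6205749511719, 234.36012268066406) 19.145185470581055 283.5896739130435 234.47554347826087 [[0.57775707 0.21431407 0.092     ]]
((581.8927001953125, 253.4635009765625), (162.76480102539062, 75.30809020996094), 83.9805679321289) 0.0439018604024119
[0.5740496  0.21314161 0.32447388] [-3.14013350e+00 -1.18590288e-04  1.46757508e+00]
-0.002673469649678765 0.0027404585735438234
```

```bash
python3 -m crank '[[1,-1,3,0,0],[1,-1,3,15,0],[1,-1,3,35,0],[1,-1,3,55,0],[1,-1,3,70,0],[1,-1,3,82,0],[1,-1,3,90,0],[1,-1,3,93,0],[1,-1,3,93,0],[1,-1,3,93,0]]' 40
```

```text
time: 2.23
tool_pos: [0.5781, 0.2114, 0.2325]
tool_rot: [3.14, -0.001, 1.466]
contact_force: [-0.1, 0.4, 0.4]
opening: 0.0916
grip_force: 0.0
```

```bash
python3 -m crank '[[-1,0,0,1,0],[-1,0,0,1,0],[-1,0,0,1,0],[-1,0,0,1,0],[-1,0,0,1,0],[-1,0,0,1,0],[-1,0,0,1,0],[-1,0,0,1,0],[-1,0,0,1,0],[-1,0,0,1,0]]' 50
```

```text
time: 3.07
tool_pos: [0.5779, 0.2111, 0.2307]
tool_rot: [-3.142, -0.0, 1.466]
contact_force: [0.7, -0.0, 0.0]
opening: 0.0298
grip_force: 0.0
```

```bash
python3 -m crank '[[-1,0,0,0,0],[-1,0,0,0,0],[-1,0,0,0,0],[-1,0,0,0,0],[-1,0,0,0,0]]' 50
```

```text
time: 3.48
tool_pos: [0.5779, 0.2111, 0.2307]
tool_rot: [3.141, -0.0, 1.466]
contact_force: [0.2, 0.5, -0.5]
opening: 0.0232
grip_force: 50.0
```

```bash
python3 -m crank '[[-1,0,0,-8,0],[-1,0,0,-20,0],[-1,0,0,-40,0],[-1,0,0,-60,0],[-1,0,0,-85,0],[-1,0,0,-110,0],[-1,0,0,-135,0],[-1,0,0,-160,0],[-1,0,0,-180,0],[-1,0,0,-195,0],[-1,0,0,-200,0],[-1,0,0,-200,0]]'
```

```text
time: 4.48
tool_pos: [0.5777, 0.2111, 0.433]
tool_rot: [3.138, -0.001, 1.466]
contact_force: [0.7, -1.2, -1.8]
opening: 0.0232
grip_force: 50.0
```

Run:
```python
from h import *
o=telemetry.observe(); im,d=vision.read_camera("wrist"); np.savez("w2.npz",im=im,d=d); cv2.imwrite("pics/w2.png",im[:,:,::-1])
print(o["tool_pos"],o["tool_rot"],o["contact_force"],o["opening"])
im,d=vision.read_camera("side"); np.savez("s2.npz",im=im,d=d);
```

```text
[0.5776917  0.21109088 0.43297496] [ 3.13809114e+00 -1.26329429e-03  1.46582194e+00] [ 0.72654877 -1.23893393 -1.81653243] 0.02324692458373515
```

View pics/w2.png

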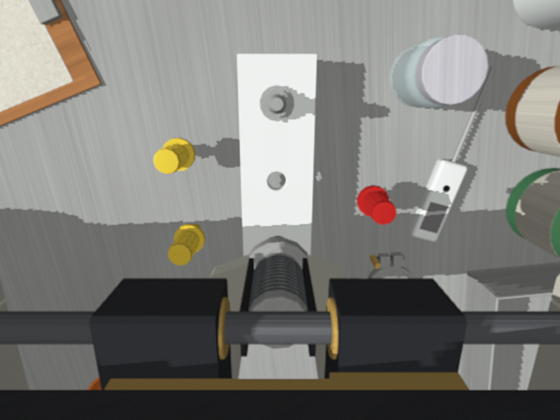

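The plug is in the gripper, with its collar edge at (278,240), and its hole (276,180) is empty. Hose tail (277,103) stays put. Now I measure the in-hand axis with the same wrist camera.

```bash
cat >> h.py <<'E'
def inhand(im,d,tp):
    v,u=np.mgrid[:420,:560]; P=pts("wrist",np.c_[u.ravel(),v.ravel()],d.ravel()).reshape(420,560,3)
    m=np.zeros((420,560),bool); m[225:300,235:320]=True; m&=(d>0)&(d<.30)
    return P,m
E
python3 - <<'E'
from h import *
a=np.load("w2.npz"); im,d=a["im"],a["d"]; tp=telemetry.observe()["tool_pos"]; yaw=1.466
P,m=inhand(im,d,tp); Rz=np.array([[np.cos(yaw),np.sin(yaw)],[np.sin(yaw),-np.cos(yaw)]])
print(tp)
for vv in range(232,312,6):
    uu=np.nonzero(m[vv] if vv<300 else d[vv]*0+0)[0] 
    row=P[vv,240:318]; dd=d[vv,240:318]
    k=278-240
    q=P[vv,278]; l=Rz@(q[:2]-tp[:2])
    print(vv,round(float(d[vv,278]),4),"tool xy",(l*1000).round(1),"z below tcp",round((tp[2]-q[2])*1000,1))
h=plane("wrist",(276,180),.044)[0]; print("hole",h, "rack centre per top .5765,.2106")
g=im[225:320,230:325]; g=cv2.resize(g,(760,760)); cv2.imwrite("pics/w2c.png",cv2.resize(g,(600,600))[:,:,::-1])
E
```

```text
[0.57761358 0.21104971 0.43012377]
232 0.3941 tool xy [-56.6  -0.2] z below tcp 389.8
238 0.1786 tool xy [17.2  0.2] z below tcp 187.1
244 0.1736 tool xy [16.2  0.2] z below tcp 181.6
250 0.1749 tool xy [13.   0.2] z below tcp 181.8
256 0.1686 tool xy [12.8  0.2] z below tcp 175.3
262 0.1619 tool xy [13.1  0.2] z below tcp 168.2
268 0.1568 tool xy [12.8  0.2] z below tcp 162.8
274 0.1507 tool xy [13.2  0.2] z below tcp 156.5
280 0.1461 tool xy [13.   0.2] z below tcp 151.7
286 0.1415 tool xy [13.   0.3] z below tcp 146.8
292 0.1385 tool xy [12.3  0.3] z below tcp 143.4
298 0.1349 tool xy [12.   0.3] z below tcp 139.6
304 0.1356 tool xy [9.5 0.3] z below tcp 139.5
310 0.137 tool xy [6.6 0.3] z below tcp 140.0
hole [0.57568862 0.2134834  0.044     ] rack centre per top .5765,.2106
```

View pics/w2c.png

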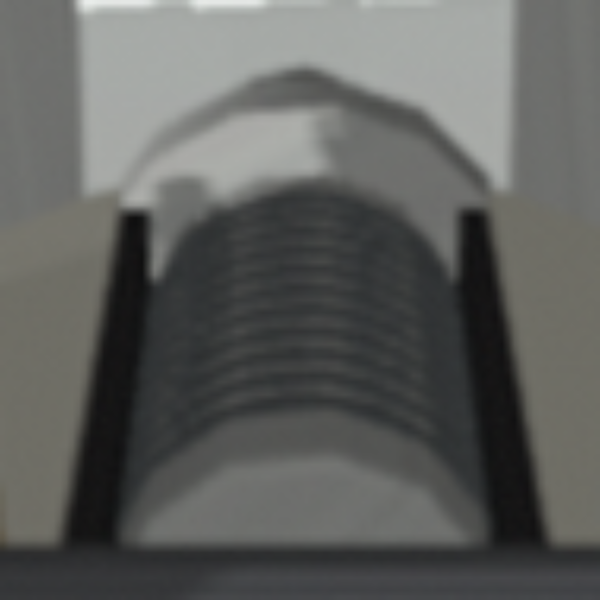

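Wrist depth shows the barrel upright in the tool. Its top is 139.5 mm below the TCP, so the grip point is 159.5 mm below, and its axis is at tool (+0.8, 0.2) mm. I pass over the port to see it in the wrist camera too.

```bash
python3 -m crank '[[-1,-15,2,0,0],[-1,-45,5,0,0],[-1,-80,8,0,0],[-1,-115,12,0,0],[-1,-150,16,0,0],[-1,-185,19,0,0],[-1,-220,23,0,0],[-1,-255,26,0,0],[-1,-290,30,0,0],[-1,-325,34,0,0],[-1,-360,37,0,0],[-1,-390,40,0,0]]'; python3 -m crank '[[-1,-35,4,0,0],[-1,-65,7,0,0],[-1,-95,10,0,0],[-1,-120,12,0,0],[-1,-135,14,0,0],[-1,-138,14,0,0],[-1,-138,14,0,0],[-1,-138,14,0,0],[-1,-138,14,0,0]]'
python3 - <<'E'
from h import *
o=telemetry.observe(); C=cam("wrist"); im,d=vision.read_camera("wrist"); np.savez("w3.npz",im=im,d=d); cv2.imwrite("pics/w3.png",im[:,:,::-1])
print(o["tool_pos"],o["tool_rot"],o["contact_force"],o["opening"])
K,R,t=C; p=R@np.array([.5766,-.2365,.168])+t; print((K@p)/p[2])
v,u=np.mgrid[:420,:560]; P=pts("wrist",np.c_[u.ravel(),v.ravel()],d.ravel()).reshape(420,560,3)
m=(P[...,2]>.162)&(P[...,2]<.176)&(np.hypot(P[...,0]-.5766,P[...,1]+.2365)<.04)&(d>0)
q=P[m]; vv,uu=np.nonzero(m); print(len(q),np.median(q[:,2]),cv2.minEnclosingCircle((q[:,:2]*1000).astype(np.float32)),uu.min(),uu.max(),vv.min(),vv.max())
E
```

```text
time: 5.58
tool_pos: [0.5759, -0.1839, 0.4293]
tool_rot: [-3.139, -0.0, 1.465]
contact_force: [1.2, 0.4, -1.7]
opening: 0.0234
grip_force: 50.0
time: 6.33
tool_pos: [0.5763, -0.3186, 0.4304]
tool_rot: [-3.141, -0.001, 1.467]
contact_force: [0.2, 0.1, -2.1]
opening: 0.0229
grip_force: 50.0
[ 0.57632498 -0.31855407  0.43041969] [-3.14092811e+00 -8.97626938e-04  1.46691324e+00] [ 0.22756194  0.09472372 -2.07509965] 0.022883105611738595
[264.7618272  101.06767817   1.        ]
3650 0.16683831996068632 ((579.505859375, -235.71022033691406), 22.59416389465332) 234 303 64 134
```

View pics/w3.png

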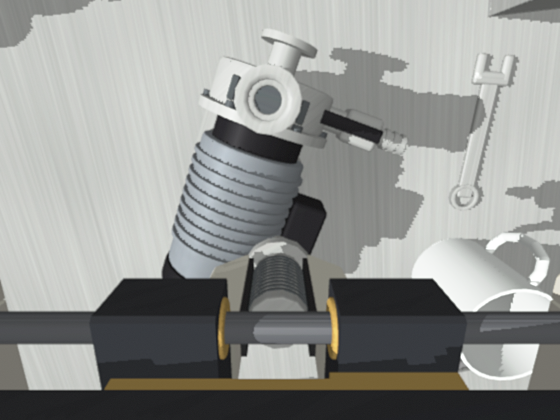

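Wrist view: the port rim is centred near (268,99), spanning 69 px, which matches 45 mm. One quick third look uses the stored side picture.

Run:
```python
from h import *
def port(name,im,d,c=None):
    v,u=np.mgrid[:420,:560]; P=pts(name,np.c_[u.ravel(),v.ravel()],d.ravel()).reshape(420,560,3)
    m=(P[...,2]>.161)&(P[...,2]<.175)&(np.hypot(P[...,0]-.577,P[...,1]+.236)<.035)&(d>0)
    m=cv2.morphologyEx(m.astype(np.uint8),cv2.MORPH_OPEN,np.ones((3,3)))
    cs=cv2.findContours(m,0,1)[0]; k=max(cs,key=cv2.contourArea)
    q=plane(name,k[:,0,:].astype(float),.168)[:,:2]
    A=np.c_[2*q,np.ones(len(q))]; s=np.linalg.lstsq(A,(q**2).sum(1),rcond=None)[0]
    print(name,s[:2],np.sqrt(s[2]+s[:2]@s[:2]),np.median(P[m>0][:,2]))
for n,f in(("wrist","w3"),("top","top0"),("side","side0")):
    a=np.load(f+".npz"); port(n,a["im"],a["d"])
# plug top in side view
a=np.load("side0.npz"); d=a["d"]; v,u=np.mgrid[:420,:560]; P=pts("side",np.c_[u.ravel(),v.ravel()],d.ravel()).reshape(420,560,3)
m=(P[...,2]>.089)&(P[...,2]<.097)&(np.hypot(P[...,0]-.577,P[...,1]-.212)<.02); vv,uu=np.nonzero(m); print("plug side",P[m].mean(0),plane("side",(uu.mean(),vv.mean()),.092))
print(telemetry.observe()["tool_pos"])
```

```text
wrist [ 0.57845815 -0.23591931] 0.02119276717227467 0.1668173322120625
top [ 0.57675033 -0.23618187] 0.02102876397983812 0.16590349267938273
side [ 0.57674739 -0.23041383] 0.021438584117585452 0.1651251933410183
plug side [0.57799179 0.2118676  0.09024406] [[0.57730313 0.21301606 0.092     ]]
[ 0.57640033 -0.3184444   0.43071101]
```

```bash
python3 -m crank '[[-1,15,-1.5,0,0],[-1,40,-4,0,0],[-1,65,-6.5,0,0],[-1,79,-7.8,0,0],[-1,81.5,-7.8,0,0],[-1,81.5,-7.8,10,0],[-1,81.5,-7.8,22,0],[-1,81.5,-7.8,30,0],[-1,81.5,-7.8,34,0],[-1,81.5,-7.8,34,0],[-1,81.5,-7.8,34,0]]' 60
python3 - <<'E'
from h import *
im,d=vision.read_camera("top"); im2,_=vision.read_camera("side")
a=cv2.resize(im[160:235,430:530],(800,600),interpolation=2)
b=cv2.resize(im2[60:160,295:395],(400,400),interpolation=2)
c=np.zeros((400,800,3),np.uint8); c[:,400:]=b; c[:,:400]=cv2.resize(im[150:250,430:530],(400,400),interpolation=2)
cv2.imwrite("pics/p1.png",c[:,:,::-1]); o=telemetry.observe(); print(o["tool_pos"],o["contact_force"])
E
```

```text
time: 7.3
tool_pos: [0.577, -0.2384, 0.3964]
tool_rot: [-3.141, -0.0, 1.465]
contact_force: [0.5, -0.6, -2.7]
opening: 0.0233
grip_force: 60.0
[ 0.57710411 -0.23819065  0.39718319] [ 0.47763182  0.3992402  -2.05697603]
```

View pics/p1.png

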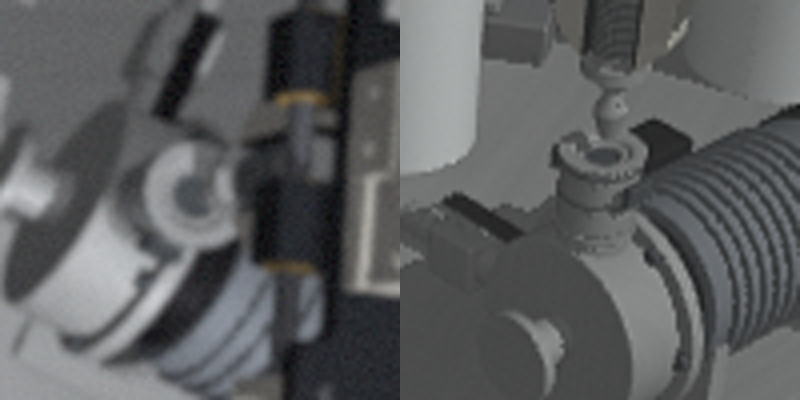

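The side crop shows the stem tip (612,132) above the mouth (603,157), apparently a little to the far right. I measure both in the same camera.

Run:
```python
from h import *
o=telemetry.observe(); tp=o["tool_pos"]; print(tp)
im,d=vision.read_camera("side"); np.savez("s4.npz",im=im,d=d)
v,u=np.mgrid[:420,:560]; P=pts("side",np.c_[u.ravel(),v.ravel()],d.ravel()).reshape(420,560,3)
K,R,t=cam("side"); cw=-R.T@t
near=(np.hypot(P[...,0]-.577,P[...,1]+.236)<.035)&(d>0)
tipz=tp[2]-.2225
# stem silhouette per row: centre pixel -> ray to plane of local height
for vv in range(78,96):
    uu=np.nonzero(near[vv]&(P[vv,:,2]>.170)&(u[vv]>335)&(u[vv]<362))[0]
    if len(uu): print(vv,uu.min(),uu.max(),P[vv,uu].mean(0).round(4), P[vv,uu[len(uu)//2]].round(4))
m=near&(P[...,2]>.160)&(P[...,2]<.171)&(v>88); vv,uu=np.nonzero(m); print("rim px",uu.min(),uu.max(),vv.min(),vv.max(),P[m].mean(0),"tipz",tipz)
for xy in((.5772,-.236),(.5785,-.2304)):
    p=R@np.array([*xy,.168])+t; print(xy,((K@p)/p[2])[:2])
for z in(tipz,tipz+.013,.195): 
    p=R@np.array([tp[0]+.0003,tp[1]+.0008,z])+t; print("tip pred",z,((K@p)/p[2])[:2])
```

```text
[ 0.57710411 -0.23819065  0.39718319]
78 340 357 [ 0.5739 -0.2269  0.2126] [ 0.5725 -0.2253  0.2138]
79 341 356 [ 0.5732 -0.2249  0.2117] [ 0.5714 -0.2219  0.2137]
80 343 355 [ 0.572  -0.225   0.2099] [ 0.5716 -0.2236  0.2107]
81 344 353 [ 0.573  -0.2259  0.2071] [ 0.5715 -0.2239  0.2086]
82 346 351 [ 0.5744 -0.2319  0.2017] [ 0.5731 -0.2306  0.2026]
83 346 349 [ 0.577  -0.2353  0.1972] [ 0.5759 -0.2347  0.1978]
84 345 350 [ 0.577  -0.2361  0.1946] [ 0.5752 -0.233   0.1967]
85 344 350 [ 0.5775 -0.2352  0.1929] [ 0.578  -0.2368  0.1919]
86 344 351 [ 0.5766 -0.236   0.1905] [ 0.575  -0.2338  0.1921]
87 343 351 [ 0.5768 -0.2342  0.1893] [ 0.5764 -0.2327  0.1902]
88 343 351 [ 0.5761 -0.2325  0.1882] [ 0.5754 -0.2299  0.1898]
89 344 350 [ 0.5758 -0.2321  0.1864] [ 0.5755 -0.2313  0.1869]
90 344 350 [ 0.5758 -0.2331  0.1837] [ 0.5757 -0.2327  0.1839]
91 344 349 [ 0.5764 -0.2325  0.1817] [ 0.5753 -0.2319  0.1823]
92 344 349 [ 0.5767 -0.2344  0.1785] [ 0.5755 -0.2337  0.1791]
93 345 348 [ 0.5765 -0.2346  0.1762] [ 0.5755 -0.2343  0.1767]
94 345 348 [ 0.5761 -0.2338  0.1746] [ 0.5754 -0.2348  0.1743]
rim px 335 356 92 105 [ 0.57755084 -0.23435355  0.16381525] tipz 0.17468319471526014
(0.5772, -0.236) [345.96681561  96.33362328]
(0.5785, -0.2304) [344.38194757  97.58122251]
tip pred 0.17468319471526014 [346.45193304  92.91527314]
tip pred 0.18768319471526015 [347.14785769  86.90053473]
tip pred 0.195 [347.5453849   83.46478618]
```

Run:
```python
from h import *
for n,f,(u,v) in(("top","top0",(479,198)),("side","side0",(346,98)),("wrist","w3",(268,98))):
    a=np.load(f+".npz"); g=cv2.cvtColor(a["im"],cv2.COLOR_RGB2GRAY).astype(int)
    r=8 if n!="wrist" else 22; s=1 if n!="wrist" else 3
    print(n); print(g[v-r:v+r+1:s,u-r:u+r+1:s])
g=cv2.cvtColor(np.load("s4.npz")["im"],cv2.COLOR_RGB2GRAY).astype(int); print(g[88:110,334:360])
```

```text
top
[[154 158 161 161 167 168 168 174 172 173 180 185 180 174 165 162 157]
 [160 159 166 164 163 168 165 166 169 169 176 180 183 179 173 171 162]
 [163 168 166 162 160 156 155 159 159 160 168 171 179 179 177 171 165]
 [161 162 160 152 142 134 136 136 137 148 151 160 166 171 172 171 169]
 [159 159 152 138 121 106  98 100 105 116 134 152 158 163 167 168 171]
 [156 151 140 117  96  86  79  78  85  96 106 124 149 157 156 164 164]
 [151 142 123  98  85  81  81  83  80  80  89 106 131 151 154 155 159]
 [149 141 116  92  77  80  82  82  82  75  80  90 108 138 149 155 151]
 [149 139 109  89  76  81  76  81  80  80  81  79 103 131 151 150 150]
 [145 137 116  88  78  80  83  79  79  82  80  77  98 125 142 147 146]
 [145 140 120  94  81  81  82  83  82  81  78  80  95 128 145 145 147]
 [148 147 131 109  90  90  80  82  83  81  79  84 103 130 143 139 143]
 [151 148 135 120 100  89  81  79  80  81  82  93 118 137 140 133 143]
 [152 148 140 132 120 103  93  86  87  95  99 109 131 137 133 132 141]
 [154 149 136 130 133 126 117 111 113 120 122 131 136 133 131 137 151]
 [156 150 148 138 136 134 127 1
[... 3975 characters left out ...]
93 119  77
  118  89  88  67  45  48  63  63]
 [ 94  64  67  70  66  59  55  57  68  77  74  75  77  87 110  73  97  84
   77  99 110  61  63  62  64  64]
 [ 63  63  68  71  74  73  76  72  69  68  74  74  70  73  74  84  95  97
  115 108  81  64  67  72  64  65]
 [ 62  65  68  71  72  76  75  82  79  77  94  99  81 106 109 113 113 107
   82  63  65  73  75  69  63  70]
 [ 60  64  69  73  73  76  77  81  85  79  93  98 102 105 109 105  96  50
   59  73  75  67  68  74  65  59]
 [ 55  56  68  73  73  76  79  82  86  90  95  97 102 104 101  73  63  45
   56  68  67  67  66  68  82  66]
 [ 64  60  59  69  73  76  79  82  86  91  95  99 103 107  74  76  63  47
   60  67  65  65  72  71  84  86]]
```

All three views agree within about 2 mm, except side depth, which is weak at 3.9 mm/px. Port ≈ (0.577, -0.2355). I shift about 2 mm and go in gently, watching side forces.

```bash
python3 -m crank '[[-1,2,0,2,0],[-1,2,0,5,0],[-1,2,0,8,0],[-1,2,0,11,0],[-1,2,0,14,0],[-1,2,0,17,0],[-1,2,0,19,0],[-1,2,0,19,0],[-1,2,0,19,0],[-1,2,0,19,0]]'
```

```text
time: 8.28
tool_pos: [0.5773, -0.2358, 0.3778]
tool_rot: [3.141, 0.0, 1.466]
contact_force: [-0.9, 0.9, -1.4]
opening: 0.0231
grip_force: 60.0
```

```bash
python3 -m crank '[[-1,0,0,1,0],[-1,0,0,2,0],[-1,0,0,3,0],[-1,0,0,4,0],[-1,0,0,4,0],[-1,0,0,4,0]]'
```

```text
time: 8.78
tool_pos: [0.5775, -0.2359, 0.3739]
tool_rot: [3.14, 0.0, 1.466]
contact_force: [3.4, -1.4, -2.0]
opening: 0.0229
grip_force: 60.0
```

```bash
python3 -m crank '[[-1,-0.3,0.7,1,0],[-1,-0.3,0.7,1.5,0],[-1,-0.3,0.7,1.5,0],[-1,-0.3,0.7,1.5,0]]'
```

```text
time: 9.12
tool_pos: [0.578, -0.2362, 0.3722]
tool_rot: [3.141, 0.0, 1.466]
contact_force: [2.0, -0.5, -1.8]
opening: 0.023
grip_force: 60.0
```

```bash
python3 -m crank '[[-1,0,0,1,0],[-1,0,0,2,0],[-1,0,0,2,0],[-1,0,0,2,0]]'
```

```text
time: 9.45
tool_pos: [0.578, -0.2362, 0.3709]
tool_rot: [3.14, 0.0, 1.466]
contact_force: [1.4, -0.2, 4.2]
opening: 0.0229
grip_force: 60.0
```

```bash
python3 -m crank '[[-1,0,0,1,0],[-1,0,0,2,0],[-1,0,0,3,0],[-1,0,0,3,0],[-1,0,0,3,0]]'
```

```text
time: 9.87
tool_pos: [0.5779, -0.2361, 0.3691]
tool_rot: [3.139, 0.001, 1.466]
contact_force: [-0.4, 1.2, 10.5]
opening: 0.0232
grip_force: 60.0
```

```bash
python3 -m crank '[[-1,0,0,1,0],[-1,0,0,2,0],[-1,0,0,3,0],[-1,0,0,3,0]]'
```

```text
time: 10.2
tool_pos: [0.5778, -0.2361, 0.3669]
tool_rot: [3.139, 0.001, 1.466]
contact_force: [-0.3, 0.3, 13.9]
opening: 0.0234
grip_force: 60.0
```

```bash
python3 -m crank '[[-1,0,0,1,0],[-1,0,0,2,0],[-1,0,0,3,0],[-1,0,0,3,0],[-1,0,0,3,0]]'
```

```text
time: 10.62
tool_pos: [0.5777, -0.236, 0.3654]
tool_rot: [3.137, 0.002, 1.466]
contact_force: [-3.6, 2.3, 22.1]
opening: 0.0231
grip_force: 60.0
```

```bash
python3 -m crank '[[-1,0,0,0.5,0],[-1,0,0,1,0],[-1,0,0,1.5,0],[-1,0,0,2,0],[-1,0,0,2,0]]'
```

```text
time: 11.03
tool_pos: [0.5778, -0.236, 0.3616]
tool_rot: [3.139, 0.001, 1.466]
contact_force: [0.6, 0.2, 5.6]
opening: 0.0235
grip_force: 60.0
```

```bash
python3 -m crank '[[-1,0,0,0.5,0],[-1,0,0,1,0],[-1,0,0,1.5,0],[-1,0,0,2,0],[-1,0,0,2.5,0],[-1,0,0,3,0],[-1,0,0,3,0]]'
```

```text
time: 11.62
tool_pos: [0.5778, -0.2361, 0.3553]
tool_rot: [-3.14, -0.001, 1.466]
contact_force: [3.6, -1.1, -7.1]
opening: 0.023
grip_force: 60.0
```

```bash
python3 -m crank '[[-1,0,0,0.5,0],[-1,0,0,1,0],[-1,0,0,1.5,0],[-1,0,0,1.5,0]]'
```

```text
time: 11.95
tool_pos: [0.5777, -0.236, 0.3548]
tool_rot: [-3.141, -0.0, 1.466]
contact_force: [1.6, -0.5, -2.9]
opening: 0.023
grip_force: 60.0
```

```bash
python3 -m crank '[[-1,0,0,0.5,0],[-1,0,0,1,0],[-1,0,0,1.5,0],[-1,0,0,2,0],[-1,0,0,2,0],[-1,0,0,2,0]]'
```

```text
time: 12.45
tool_pos: [0.5776, -0.2359, 0.3547]
tool_rot: [3.141, 0.001, 1.466]
contact_force: [-3.4, 2.3, 8.2]
opening: 0.0228
grip_force: 60.0
```

Hard stop: 2 mm of command moved it 0.1 mm and the push rose to 10 N, so the collar is on the rim. I press slightly more, then tug.

```bash
python3 -m crank '[[-1,0,0,1,0],[-1,0,0,2,0],[-1,0,0,2,0],[-1,0,0,2,0],[-1,0,0,2,0]]'; python3 -m crank '[[-1,0,0,-1,0],[-1,0,0,-2,0],[-1,0,0,-3,0],[-1,0,0,-4,0],[-1,0,0,-5,0],[-1,0,0,-6,0],[-1,0,0,-6,0],[-1,0,0,-6,0]]'
```

```text
time: 12.87
tool_pos: [0.5774, -0.2358, 0.3546]
tool_rot: [3.139, 0.001, 1.466]
contact_force: [-6.5, 2.7, 18.2]
opening: 0.0232
grip_force: 60.0
time: 13.53
tool_pos: [0.5781, -0.2363, 0.3558]
tool_rot: [-3.141, -0.0, 1.466]
contact_force: [2.7, -0.5, -6.9]
opening: 0.0231
grip_force: 60.0
```

```bash
python3 -m crank '[[-1,0,0,-0.5,0],[-1,0,0,-1,0],[-1,0,0,-1.5,0],[-1,0,0,-2,0],[-1,0,0,-2,0],[-1,0,0,-2,0]]'
```

```text
time: 14.03
tool_pos: [0.5781, -0.2363, 0.3566]
tool_rot: [-3.14, -0.001, 1.466]
contact_force: [6.0, -2.4, -17.2]
opening: 0.0235
grip_force: 60.0
```

```bash
python3 -m crank '[[-1,0,0,0,0],[-1,0,0,0,0],[-1,0,0,0,0],[-1,0,0,0,0],[-1,0,0,0,0],[-1,0,0,0,0]]'; python3 -m crank '[[-1,0,0,0,0],[-1,0,0,0,0],[-1,0,0,0,0],[-1,0,0,0,0],[-1,0,0,0,0],[-1,0,0,0,0],[-1,0,0,0,0],[-1,0,0,0,0]]'
```

```text
time: 14.53
tool_pos: [0.5782, -0.2363, 0.3565]
tool_rot: [-3.14, -0.001, 1.466]
contact_force: [5.4, -2.6, -16.3]
opening: 0.0234
grip_force: 60.0
time: 15.2
tool_pos: [0.5781, -0.2363, 0.3565]
tool_rot: [-3.14, -0.001, 1.466]
contact_force: [6.4, -2.5, -16.8]
opening: 0.0234
grip_force: 60.0
```

The pull held steady at about 14.5 N for 1.2 s. Now I set the plug back down, open and retreat.

```bash
python3 -m crank '[[-1,0,0,1,0],[-1,0,0,2,0],[-1,0,0,3,0],[-1,0,0,4,0],[-1,0,0,5,0],[-1,0,0,5.5,0],[-1,0,0,5.5,0],[-1,0,0,5.5,0]]'; python3 -m crank '[[-0.4,0,0,0,0],[-0.4,0,0,0,0],[-0.3,0,0,0,0],[-0.2,0,0,0,0],[0,0,0,0,0],[0,0,0,0,0],[0,0,0,0,0],[0,0,0,0,0]]'
```

```text
time: 15.87
tool_pos: [0.5777, -0.236, 0.3547]
tool_rot: [3.141, 0.0, 1.466]
contact_force: [-1.7, 0.4, 5.4]
opening: 0.023
grip_force: 60.0
time: 16.53
tool_pos: [0.5779, -0.2362, 0.3531]
tool_rot: [-3.142, -0.0, 1.466]
contact_force: [0.4, -0.5, 0.9]
opening: 0.0458
grip_force: 0.0
```

```bash
python3 -m crank '[[0,0,0,-5,0],[0,0,0,-20,0],[0,0,0,-40,0],[0,0,0,-65,0],[0,0,0,-90,0],[0,0,0,-100,0],[0,0,0,-100,0]]'; python3 -m crank '[[0,-20,2,0,0],[0,-50,5,0,0],[0,-75,7,0,0],[0,-85,8,0,0],[0,-85,8,0,0],[0,-85,8,0,0]]'
python3 - <<'E'
from h import *
o=telemetry.observe(); print(o["tool_pos"],o["contact_force"])
im,d=vision.read_camera("wrist"); cv2.imwrite("pics/f.png",im[:,:,::-1])
v,u=np.mgrid[:420,:560]; P=pts("wrist",np.c_[u.ravel(),v.ravel()],d.ravel()).reshape(420,560,3)
m=(d>0)&(P[...,2]>.208)&(P[...,2]<.224)&(np.hypot(P[...,0]-.578,P[...,1]+.236)<.03); print(m.sum(),P[m].mean(0),np.median(P[m][:,2]),"expect z .216")
E
```

```text
time: 17.12
tool_pos: [0.578, -0.2362, 0.4564]
tool_rot: [3.136, 0.002, 1.466]
contact_force: [0.1, -0.5, -0.1]
opening: 0.0458
grip_force: 0.0
time: 17.62
tool_pos: [0.5769, -0.3214, 0.4517]
tool_rot: [-3.14, -0.002, 1.465]
contact_force: [-0.2, 0.5, 0.4]
opening: 0.0463
grip_force: 0.0
[ 0.57694628 -0.32143357  0.4516939 ] [-0.24231828  0.45136974  0.3580462 ]
1458 [ 0.57839161 -0.23458264  0.21548598] 0.21571801096634413 expect z .216
```

View pics/f.png

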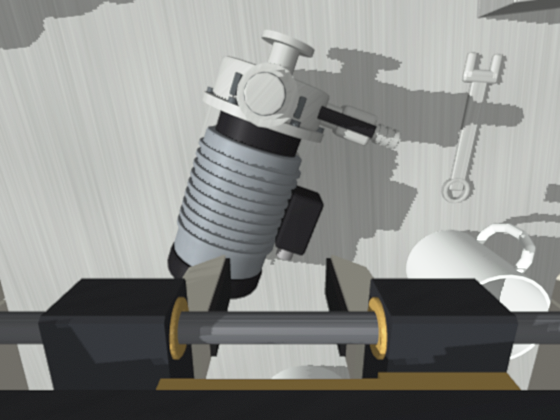

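The plug's round top is at (265,93), upright in the coupling. It measures z = 0.2157, against 0.216 for fully home, and the gripper is clear.

```bash
python3 -c "
from cell import ticket
print(ticket.hand_in())"
```

```text
the job is handed in; nothing more can be done
None
```

The blanking plug is pushed fully home in the pump coupling, held a steady upward pull of about 14.5 N for 1.2 s, and was let go fully home; the job is handed in, but the hand-in returned no verdict.

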